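Hang a fin can on the empty hook of a curing carousel

TASK

Turn the curing carousel slowly by its knob until its one empty hook points along the yellow mark on the base, and only then take the rocket fin can from the mat and hang it on that hook, finned end first. The hooks are bent by hand and the glue is still soft: feel the tube onto the plug without forcing it, press it gently past the spring ball until it sits fully home on the black rubber collar, and let go. Leave the hook at the mark and everything else on the desk where it stands.

Things in the scene. Friction and masses are not known exactly. Their poses are not given: they have to be found in the camera images.
- stand: Fixed round dark base of the carousel, 210 mm across, 16 mm high, on the cutting mat (mat top 3 mm above the work surface). Origin: centre of its underside, on the vertical turning axis. Its -x axis points along the yellow mark, a 9 mm wide radial stripe at the rim on the side towards the robot.
- knob (a point): Centre of the grip of the round black ribbed knob (38 mm across, 40 mm tall, top 18 mm above this point) on the carousel's 20 mm column, on the turning axis. The carousel turns with it, without end either way, drag 0.1 to 0.2 N m, and stays where left; 1 N sideways on a hook can turn it too. Parts fixed on the four other hooks reach 15 mm above this point and 185 mm from the axis.
- carousel (a joint): Angle of the carousel in its base, rad, growing counter-clockwise seen from above; the empty hook points along the yellow mark at 0 and at any whole turn (6.283). Starts between 1.0 and 5.28. Five hooks, 72 degrees apart; the others carry a blue tube, a red-finned fin can, a kraft tube and an orange nose cone.
- hook_seat (a point): Seat of the empty hook if bent exactly: centre of the top of its black rubber collar (42 mm across; gives 1 mm per 4 N, at most 4 mm), 96 mm from the turning axis, 88 mm above the base's underside. z runs up the hook, 35 degrees from vertical, away from the turning axis; x points up and to that axis; y is level. A white plug, 28.5 mm across, rises 64 mm; its top edge is bevelled 3 x 4 mm.
- hook_tip (a point): Tip of the empty hook's plug were it bent exactly, 64 mm up z from hook_seat (same axes). Hand-bent, the real plug and collar lean about the hook_elbow by up to 3.4 degrees in or out (x) and 2.6 degrees sideways (y): the real tip may be 5.5 mm off in x, 4 mm in y. No pose given here shows it: feel it or see it. The rod does not yield.
- hook_ball (a point): Spring ball in the plug, 34 mm up z from hook_seat, standing 4 mm out of its outer, lower flank (-x side). It presses the tube against the plug's upper flank (+x) and drags: about 3 to 6 N along -z push the tube past it and on to the collar; the tube does not slide home by its own weight, and stays where it is left.
- hook_elbow (a point): Elbow of the empty hook, 28 mm down z from hook_seat (same axes), 80 mm from the turning axis: here the level 9 mm steel arm was bent upwards, and about this point the real hook's lean differs from the axes given.
- fincan_mid (a point): Centre, half-way up, of the loose rocket fin can (0.10 to 0.17 kg) standing on the mat, z up: kraft tube 37 mm across, bore 31 mm, 130 mm long, open below; three plywood fins on its lower 62 mm reach 50 mm from the axis; a plywood ring 54 mm across lies 85 to 89 mm above the lower end. Grip the bare 41 mm of tube above the ring, from above.
- fincan_aft (a point): Centre of the fin can's lower (finned, aft) end, 65 mm below its middle; z runs along the tube towards the bare end. This end face comes to rest on the collar; home, it lies within 2 mm of hook_seat along z and 4 mm overall.
- cup: Bystander: small clear mixing cup, 44 mm across the rim, 40 mm high. Origin: centre of its underside.
- glue: Bystander: white glue bottle with red cap, 48 mm across, 120 mm high. Origin: centre of its underside.
- tape: Bystander: roll of green tape lying flat, 72 mm across, 24 mm high. Origin: centre of its underside.
- nosecone: Bystander: white nose cone standing on its shoulder, 41 mm across, 117 mm high. Origin: centre of its underside.
- sander: Bystander: cork sanding block, 110 x 60 x 33 mm. Origin: centre of its underside.
- tapemeasure: Bystander: yellow tape measure, 55 x 30 mm, 55 mm high. Origin: centre of its underside.

How it is judged:
On the way, in this order (a step that is already met when the one before it is completed fails the run):
1. the empty hook is turned to the mark (within 13 degrees) and the knob let go, while the fin can still stands where it was (x of hook_seat in the frame of stand below -0.0935 m and contact force between the fingers and stand below 0.5 N and distance of fincan_mid from where it was at the start of the episode below 0.02 m), for 0.2 s.
2. the fin can sits fully home on the hook (x of hook_seat in the frame of stand below -0.0935 m and z of fincan_aft in the frame of hook_seat below 0.002 m and distance between fincan_aft and hook_seat below 0.006 m), for 0.1 s.
At the end, for the whole second after the job is handed in: The empty hook points along the yellow mark within 13 degrees; the fin can is on it with its finned end home on the collar (end face within 2 mm of the seat along the hook, 6 mm overall, tube within 10 degrees of the hook's axis), released and at rest (all of step 2 and angle between the z axis of fincan_aft and the z axis of hook_seat, either way round below 0.17 rad and linear speed of fincan below 0.02 m/s); the robot touches nothing.
It fails at once if the fin can is forced: more than 30 N between it and the carousel (contact force between fincan and stand above 30 N).
It fails at once if the carousel is spun faster than 3 rad/s (velocity of joint carousel above 3 rad/s or velocity of joint carousel below -3 rad/s).
It fails at once if another thing on the mat is moved by more than 20 mm (distance of any of cup, glue, tape, nosecone, sander, tapemeasure from where it was at the start of the episode above 0.02 m).
It also fails if it takes over 72 s, if anything falls off the work surface, if the arm or the gripper's body presses on something with over 40 N, if the wrist force passes 120 N, or if a joint passes its speed limit or range.

ROBOT

A 6-joint arm with a two-finger parallel gripper is mounted at the origin on the work surface. World frame = base frame: x ahead of the robot, y to its left, z up, the work surface at z = 0. Lengths are in m, angles in rad, forces in N, time in s.
With the tool pointing down it reaches from about 0.4 to 0.825 m from the base axis. Payload 7 kg.
Tool frame: the origin (TCP) lies between the finger pads; the fingertips stand 8 mm ahead of it and the grasp point (between the pads) lies 11 mm behind it (arm.finger_overhang is the distance from the TCP to the fingertips, in m); z points along the fingers, y is the line along which they close (so a half turn about z gives the same grasp; the last joint's range is limited). The gripper opens to 88 mm and grips with 3 to 60 N. Pads are 19 mm wide; open, the fingers measure 130 mm over their backs; the gripper's body (78 mm by 193 mm) begins 47 mm behind the grasp point.
Start: joints at [-1.009, 0.359, 0.012, 0, -1.224, -0.288], TCP at [0.182, -0.65, 0.235] pointing down, gripper open.
Joint ranges: [-3.07, 3.07], [-1.43, 2.12], [-1.02, 1.25], [-3.03, 1.67], [-3.05, -0], [-3.03, 3.03]. Speed limits (rad/s): [2.39, 2.39, 3.01, 3.14, 3.14, 3.14].

INTERFACE

Orientations are given as [roll, pitch, yaw] about the fixed x, y, z axes, in that order (R = Rz(yaw) Ry(pitch) Rx(roll)).
In Python, from station import arm gives the robot as it stands.
- The arm moves only by the tool move_arm, never from a script. Its argument "rows" is text: rows parted by semicolons, each of 7 numbers parted by spaces: the turn, a rotation vector about the tool's x, y, z in degrees, then the shift along the tool's x, y, z in m, then the finger opening in m, from 0 to 0.0876. A call has 1 to 8 rows; each row shifts and turns the commanded pose from where the row before left it, along the tool's axes as they then stand; what a row does not reach is not made up. A row lasts 1/8 s, in which the tool goes at most 62.5 mm and 10.7 degrees, less where a joint would pass 70% of its speed; a pose out of reach is approached as far as the arm can. A call is refused whole if a number of a shift passes 0.0625 or a number of a turn 10.7, either way. A call with a gripper value outside its range is refused whole. The fingers move at their own pace and stop on an object; "squeeze" is the grip in N (left out, the last holds). Time passes only in rows, so rows that do not move let the fingers close. It gives the time, the measured TCP pose, the force, the opening and the grip force at its end, in the units of the state.
- arm.get_state(): the state, without advancing time (a new reading comes with each control period).
- arm.grab_frame(name): name is "side" or "top" or "wrist"; returns (picture, depth): 400x640x3 uint8, blue, green, red; 400x640 float32, m along the optical axis (not along the pixel's ray), 0 where there is no reading.
- arm.camera_model(name): a dict with "mtx" (3x3 intrinsics, pixels), "camera_from_world" (4x4, takes a point from world to camera coordinates); the wrist camera has in their place "mount" (4x4, takes a point from camera to tool coordinates, whose origin is the TCP and whose axes are the flange's). Camera axes: x right, y down, z forward; pixel columns grow to the right and rows downward; lengths in m; the calibration is good to about 2 mm. A picture is of the moment at which its call begins: read the wrist's pose just before it. camera_model takes no time and is no camera call.
- arm.job_done(): hands the job in; it is judged then, once.
The state is a dict: "t": time; "q": joint angles; "qd": joint speeds; "joint_efforts": joint torques, N m; "eef_pos": TCP position; "ee_rot": TCP orientation; "force": force on the tool from outside, world axes, zero at the start; "moment": the same for the moment, N m; "width": finger opening in m; "gripper_force": force on a finger pad.
Only numpy, scipy, OpenCV 4.12 (cv2) and the standard library are available. Lean on these libraries where they do the work, as an engineer would, in place of code of your own. Each camera call takes 0.05 s, during which the arm holds its last target. There are 200 camera calls.

## Working session

There is one attempt and no reset: what is moved stays moved. The work goes in short steps, Python scripts to look and compute and a tool call to move; the robot and the scene stay as the last step left them, time stands still between calls to the robot, and variables do not carry over. Pictures are saved under pics/ and viewed, at most 10 in all, crops included, and the job is handed in when it is done.

Besides the shell and the picture viewer there is one more tool, called after "Request:" by a JSON object that holds its "name" and its "arguments". move_arm: Moves the arm, as the interface text tells. Its arguments: {"type":"object","properties":{"rows":{"type":"string"},"squeeze":{"type":"number"}},"required":["rows"]}

```bash
ls; mkdir -p pics
python3 - <<'E'
from station import arm
import cv2,numpy as np
for n in("side","top"):
    p,d=arm.grab_frame(n); cv2.imwrite(f"pics/{n}0.png",p); np.save(f"pics/{n}0.npy",d)
    m=arm.camera_model(n); print(n,np.round(m["mtx"],1).tolist(),np.round(m["camera_from_world"],4).tolist())
print(arm.camera_model("wrist")); print(arm.get_state())
E
```

```text
pics
side [[491.1, 0.0, 316.2], [0.0, 491.1, 205.7], [0.0, 0.0, 1.0]] [[-0.9664, -0.2565, 0.0167, 0.4828], [-0.1573, 0.5385, -0.8278, 0.2318], [0.2034, -0.8026, -0.5608, 1.081], [0.0, 0.0, 0.0, 1.0]]
top [[430.4, 0.0, 318.7], [0.0, 430.4, 194.1], [0.0, 0.0, 1.0]] [[-0.0092, -1.0, 0.0003, -0.0593], [-0.9897, 0.0091, -0.1432, 0.536], [0.1432, -0.0016, -0.9897, 1.1175], [0.0, 0.0, 0.0, 1.0]]
{'mtx': array([[334.82285721,   0.        , 317.71619277],
       [  0.        , 334.82285721, 204.29951171],
       [  0.        ,   0.        ,   1.        ]]), 'mount': array([[-5.57859190e-04, -9.51182245e-01, -3.08629269e-01,
         8.25989222e-02],
       [ 9.99999713e-01, -6.89039101e-04,  3.16051455e-04,
        -8.98089238e-04],
       [-5.13280167e-04, -3.08629004e-01,  9.51182356e-01,
        -1.49509574e-01],
       [ 0.00000000e+00,  0.00000000e+00,  0.00000000e+00,
         1.00000000e+00]])}
{'t': 0.1, 'q': array([-1.00890883e+00,  3.59270711e-01,  1.11924381e-02, -3.09037210e-04,
       -1.22409042e+00, -2.88114703e-01]), 'qd': array([-0.00052505, -0.00064185,  0.00164259,  0.0013319 , -0.00048567,
        0.00124201]), 'joint_efforts': array([-1.88704427e-03, -5.84162915e+01,  2.93749988e+01,  7.01548800e+00,
        1.01368886e-02, -6.72695614e-05]), 'eef_pos': array([ 0.18237832, -0.64947518,  0.23376335]), 'ee_rot': array([ 3.14019430e+00, -1.11424103e-04, -2.86792499e+00]), 'force': array([-0.17969378, -0.0803858 , -0.27757257]), 'moment': array([0.01712409, 0.05954098, 0.00616558]), 'gripper_force': 0.0, 'width': 0.08760039072561732}
```

View pics/top0.png

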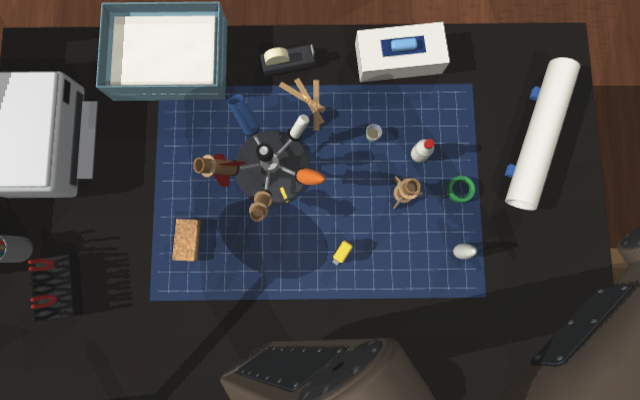

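View pics/side0.png

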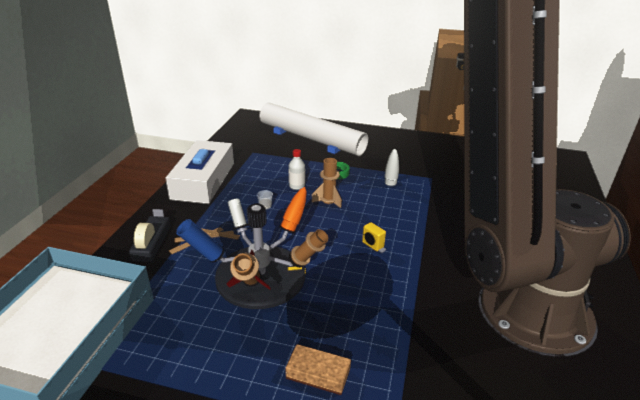

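The top view shows the knob top at about (265,152), the empty white hook at (300,125), the yellow mark at (284,194) and the fin can at about (406,188). I'll enlarge this area next.

```bash
cat > h.py <<'E'
from station import arm
import cv2,numpy as np
from scipy.spatial.transform import Rotation as R
def ray(n,u,v,z):  # pixel -> world at height z
    m=arm.camera_model(n);T=np.linalg.inv(m["camera_from_world"])
    d=T[:3,:3]@np.linalg.solve(m["mtx"],[u,v,1]);o=T[:3,3]
    return o+d*(z-o[2])/d[2]
def pix(n,p):
    m=arm.camera_model(n);c=m["camera_from_world"]@np.r_[p,1];c=m["mtx"]@c[:3];return c[:2]/c[2]
def cloud(n,d):
    m=arm.camera_model(n);T=np.linalg.inv(m["camera_from_world"])
    v,u=np.mgrid[:400,:640];K=m["mtx"]
    P=np.stack([(u-K[0,2])/K[0,0]*d,(v-K[1,2])/K[1,1]*d,d],-1)
    return P@T[:3,:3].T+T[:3,3]
E
python3 - <<'E'
from h import *
p=cv2.imread("pics/top0.png")
a=cv2.resize(p[90:220,185:325],None,fx=4,fy=4,interpolation=cv2.INTER_CUBIC)
b=cv2.resize(p[160:220,375:435],None,fx=4,fy=4,interpolation=cv2.INTER_CUBIC)
o=np.zeros((520,800,3),np.uint8);o[:,:560]=a;o[:240,560:]=b
cv2.imwrite("pics/c0.png",o)
d=np.load("pics/top0.npy");P=cloud("top",d)
for u,v in((265,152),(300,125),(405,184),(408,186),(295,133),(284,194)):print(u,v,P[v,u].round(4))
E
```

```text
265 152 [0.6127 0.0607 0.2   ]
300 125 [ 0.6977 -0.0186  0.1351]
405 184 [ 0.5451 -0.2779  0.1324]
408 186 [ 0.5464 -0.2935  0.093 ]
295 133 [ 0.6834 -0.0049  0.1132]
284 194 [0.5392 0.0304 0.02  ]
```

View pics/c0.png

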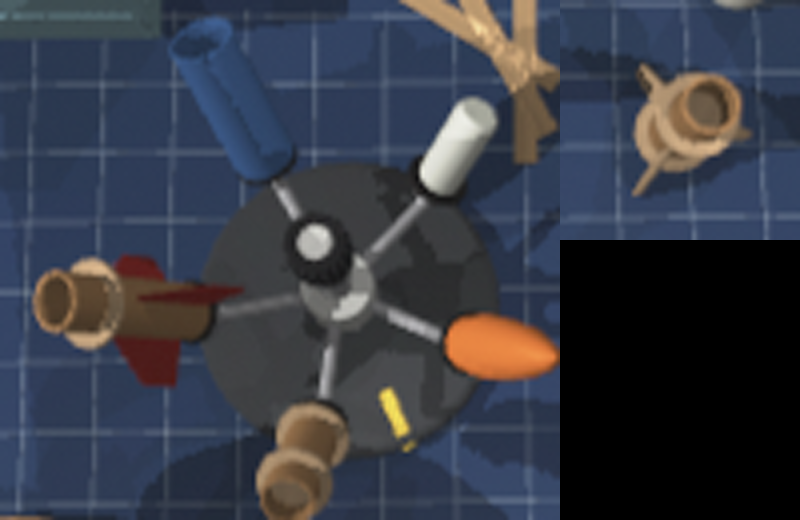

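Run:
```python
from h import *
k=ray("top",263.75,150.75,.2);b=ray("top",272.2,167,.019);f=ray("top",411.5,186.75,.133)
y1=ray("top",281,188,.019);y2=ray("top",287,202,.019)
P=cloud("top",np.load("pics/top0.npy"))
print(k,b,f,y1,y2,np.linalg.norm(y1-b),np.linalg.norm(y2-b))
p0=ray("top",185+475/4,90+112/4,.16); e0=ray("top",185+440/4,90+180/4,.09)
an=lambda a,o:np.degrees(np.arctan2(*(a-o)[1::-1]))
for o in(k,b):print(an(y1,o),an(y2,o),an(p0,o),an(e0,o))
print(p0,e0)
s=P[170:200,395:420].reshape(-1,3);s=s[(s[:,2]>.128)&(s[:,2]<.145)];print(len(s),s.mean(0),np.median(s,0))
s=P[140:165,250:280].reshape(-1,3);s=s[(s[:,2]>.19)];print(len(s),s.mean(0),s.max(0))
```

```text
[0.61575474 0.0636911  0.2       ] [0.61488287 0.06320582 0.019     ] [ 0.53795859 -0.2935489   0.133     ] [0.55603383 0.03875163 0.019     ] [0.51725782 0.02227672 0.019     ] 0.06372768299386505 0.10585765183222089
-157.33456751492196 -157.19501085681364 -45.2534938876153 -44.26186553082231
-157.43510921925483 -157.25423088973764 -44.83246299026467 -43.69539206874369
[ 0.70761232 -0.02898291  0.16      ] [ 0.68479949 -0.00359719  0.09      ]
66 [ 0.54045911 -0.29505062  0.13291526] [ 0.54111475 -0.29539479  0.13295412]
218 [0.61195219 0.06314002 0.21153289] [0.63525231 0.08506152 1.18279143]
```

```bash
cat >> h.py <<'E'
def go(p,rot=None,st=None):  # total shift in tool axes now; rotvec deg in tool
    s=st or arm.get_state();M=R.from_euler("xyz",s["ee_rot"])
    print("shift",(M.inv().apply(np.array(p)-s["eef_pos"])).round(4),"q",s["q"].round(2),"pos",s["eef_pos"].round(4))
    if rot is not None: print("turn",np.degrees((M.inv()*rot).as_rotvec()).round(2))
E
python3 -c "
from h import *
go([.6153,.0635,.27])"
```

```text
shift [-0.6095  0.5695 -0.0355] q [-1.01  0.36  0.01 -0.   -1.22 -0.29] pos [ 0.1824 -0.6495  0.2338]
```

Request:
{"name": "move_arm", "arguments": {"rows": "0 0 0 -0.03 0.028 -0.0355 0.0876;0 0 0 -0.0446 0.0417 0 0.0876;0 0 0 -0.0446 0.0417 0 0.0876;0 0 0 -0.0446 0.0417 0 0.0876;0 0 0 -0.0446 0.0417 0 0.0876;0 0 0 -0.0446 0.0417 0 0.0876;0 0 0 -0.0446 0.0417 0 0.0876;0 0 0 -0.0446 0.0417 0 0.0876"}}

```text
t: 1.1
eef_pos: [0.426, -0.2474, 0.2701]
ee_rot: [3.142, 0.0, -2.868]
force: [1.1, -0.6, 1.0]
width: 0.0875
gripper_force: 0.0
```

Request:
{"name": "move_arm", "arguments": {"rows": "0 0 0 -0.0446 0.0417 0 0.0876;0 0 0 -0.0446 0.0417 0 0.0876;0 0 0 -0.0446 0.0417 0 0.0876;0 0 0 -0.0446 0.0417 0 0.0876;0 0 0 -0.0446 0.0417 0 0.0876;0 0 -10 -0.045 0.041 0 0.0876;0 0 -10 0 0 0 0.0876;0 0 -10 0 0 0 0.0876"}}

```text
t: 2.1
eef_pos: [0.616, 0.0643, 0.2689]
ee_rot: [3.141, -0.002, -2.337]
force: [-0.3, 0.0, 1.1]
width: 0.0873
gripper_force: 0.0
```

```bash
python3 -c "
from h import *
go([.6153,.0635,.27])"
```

```text
shift [ 0.0011 -0.0001 -0.0011] q [ 0.42  0.25 -0.06 -0.   -1.26 -1.19] pos [0.616  0.0643 0.2689]
```

Request:
{"name": "move_arm", "arguments": {"rows": "0 0 -10.4 0 0 0 0.0876;0 0 -10.4 0 0 0 0.0876;0 0 -10.4 0 0 0 0.0876;0 0 -10.4 0 0 0 0.0876;0 0 -10.4 0 0 0 0.0876;0 0 -10.4 0 0 0 0.0876;0 0 -10.4 0 0 0 0.0876;0 0 -10.4 0 0 0 0.0876"}}

```text
t: 3.1
eef_pos: [0.6158, 0.0633, 0.2696]
ee_rot: [3.141, 0.0, -0.886]
force: [-0.8, -0.4, -0.9]
width: 0.0878
gripper_force: 0.0
```

Request:
{"name": "move_arm", "arguments": {"rows": "0 0 -10.4 0 0 0.02 0.0876;0 0 -10.4 0 0 0.02 0.0876;0 0 -10.4 0 0 0.01 0.0876;0 0 -10.4 0 0 0.01 0.0876;0 0 0 0 0 0.01 0.0876;0 0 0 0 0 0.01 0.0876;0 0 0 0 0 0.01 0.0876;0 0 0 0 0 0.008 0.0876"}}

```text
t: 4.1
eef_pos: [0.6159, 0.0633, 0.1713]
ee_rot: [3.141, 0.0, -0.167]
force: [0.0, 0.0, 0.1]
width: 0.0877
gripper_force: 0.0
```

```bash
python3 -c "
from h import *
go([.6153,.0635,.171]); print(arm.get_state()['ee_rot'],arm.get_state()['force'])
p,d=arm.grab_frame('wrist');cv2.imwrite('pics/w1.png',p)"
```

```text
shift [-0.0006 -0.0001  0.0003] q [ 0.42  0.31 -0.2  -0.   -1.05  0.99] pos [0.6159 0.0633 0.1713]
[ 3.14140718e+00  4.18396849e-04 -1.67209370e-01] [0.02055385 0.03816067 0.07245708]
```

View pics/w1.png

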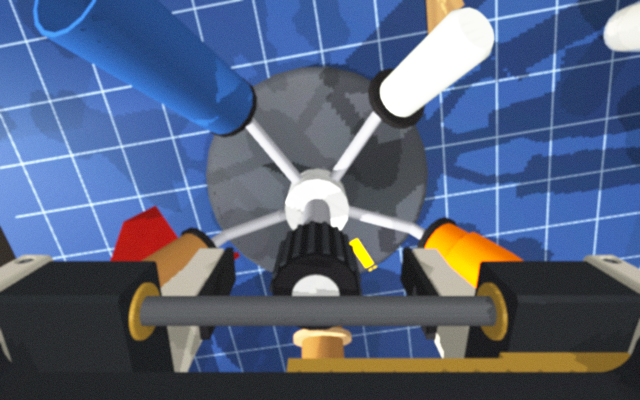

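The knob is centred between the open fingers at (318,265), and the white plug is at upper right around (435,75). Next I'll close on the knob and turn it slowly.

Request:
{"name": "move_arm", "arguments": {"rows": "0 0 0 0 0 0 0.03;0 0 0 0 0 0 0.03;0 0 0 0 0 0 0.03;0 0 0 0 0 0 0.03;0 0 0 0 0 0 0.03;0 0 0 0 0 0 0.03", "squeeze": 40}}

```text
t: 4.9
eef_pos: [0.6162, 0.0642, 0.1721]
ee_rot: [-3.14, -0.0, -0.166]
force: [-0.9, 4.3, 0.5]
width: 0.0374
gripper_force: 40.0
```

Request:
{"name": "move_arm", "arguments": {"rows": "0 0 3 0 0 0 0.03;0 0 6 0 0 0 0.03;0 0 6 0 0 0 0.03;0 0 6 0 0 0 0.03;0 0 6 0 0 0 0.03;0 0 6 0 0 0 0.03;0 0 6 0 0 0 0.03;0 0 6 0 0 0 0.03"}}

```text
t: 5.9
eef_pos: [0.6176, 0.0663, 0.1722]
ee_rot: [-3.137, 0.001, -0.954]
force: [4.2, 12.4, -3.6]
width: 0.0373
gripper_force: 40.0
```

Request:
{"name": "move_arm", "arguments": {"rows": "0 0 6 0 0 0 0.03;0 0 6 0 0 0 0.03;0 0 6 0 0 0 0.03;0 0 6 0 0 0 0.03;0 0 6 0 0 0 0.03;0 0 6 0 0 0 0.03;0 0 6 0 0 0 0.03;0 0 6 0 0 0 0.03"}}

```text
t: 6.9
eef_pos: [0.6202, 0.0669, 0.1722]
ee_rot: [-3.135, 0.006, -1.791]
force: [16.1, 11.3, -10.7]
width: 0.0379
gripper_force: 40.0
```

Request:
{"name": "move_arm", "arguments": {"rows": "0 0 6 0 0 0 0.03;0 0 6 0 0 0 0.03;0 0 4 0 0 0 0.03;0 0 3 0 0 0 0.03;0 0 0 0 0 0 0.03;0 0 0 0 0 0 0.03"}}

```text
t: 7.65
eef_pos: [0.6212, 0.0665, 0.1722]
ee_rot: [-3.136, 0.009, -2.12]
force: [19.1, 8.4, -11.7]
width: 0.0374
gripper_force: 40.0
```

```bash
python3 -c "
from h import *
go([.6153,.0635,.171])
p,d=arm.grab_frame('wrist');cv2.imwrite('pics/w2.png',p)
p,d=arm.grab_frame('side');cv2.imwrite('pics/s2.png',p)
p,d=arm.grab_frame('top');cv2.imwrite('pics/t2.png',p)"
```

```text
shift [0.0056 0.0035 0.0011] q [ 0.42  0.32 -0.2  -0.   -1.05 -0.97] pos [0.6212 0.0665 0.1722]
```

View pics/w2.png

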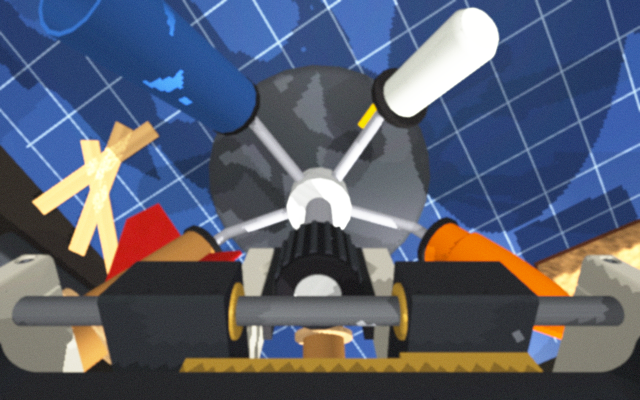

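```bash
cat >> h.py <<'E'
def wray(u,v,z,st=None):
    s=st or arm.get_state();m=arm.camera_model("wrist");M=R.from_euler("xyz",s["ee_rot"]).as_matrix()
    T=np.eye(4);T[:3,:3]=M;T[:3,3]=s["eef_pos"];T=T@m["mount"]
    d=T[:3,:3]@np.linalg.solve(m["mtx"],[u,v,1]);o=T[:3,3]
    return o+d*(z-o[2])/d[2]
E
python3 - <<'E'
from h import *
y=wray(367,115,.019);a=[wray(343,178,.068),wray(377,121,.068)]
print(y,a)
an=lambda d:np.degrees(np.arctan2(d[1],d[0]))
print("arm dir",an(a[1]-a[0]))
c=wray(318,166,.019);print("basecenter",c,"mark dir",an(y-c)) # base disc 208..429 x 66..266?
p=cv2.imread("pics/t2.png");cv2.imwrite("pics/t2c.png",cv2.resize(p[90:220,185:325],None,fx=4,fy=4))
q=cv2.imread("pics/s2.png");cv2.imwrite("pics/s2c.png",cv2.resize(q[170:320,170:350],None,fx=4,fy=4))
E
```

```text
[0.55217844 0.03126356 0.019     ] [array([0.5949968 , 0.05695561, 0.068     ]), array([0.55208515, 0.03273919, 0.068     ])]
arm dir -150.56257151781844
basecenter [0.61225239 0.04751384 0.019     ] mark dir -164.86348405261728
```

View pics/s2c.png

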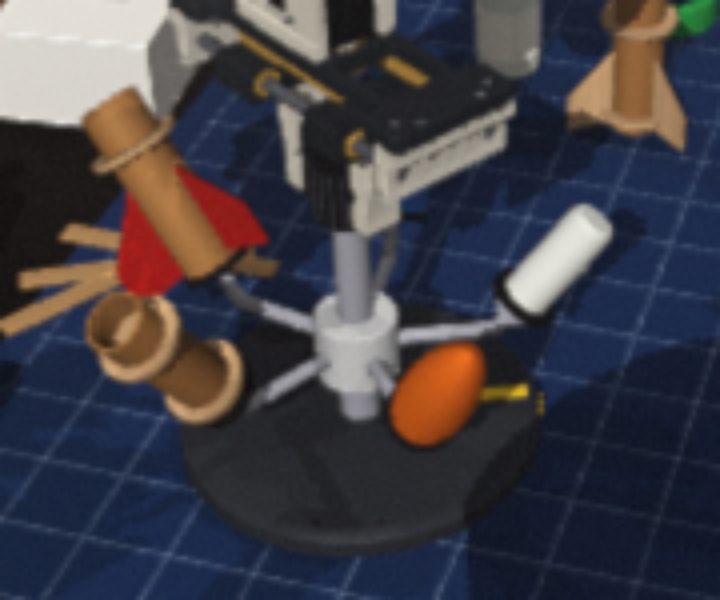

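Run:
```python
from h import *
an=lambda a,o:np.degrees(np.arctan2(*(a-o)[1::-1]))
o=np.array([.6157,.0640,0])
pts=dict(side_tip=ray("side",170+593/4,170+222/4,.1434),side_mark0=ray("side",170+480/4,170+395/4,.019),side_mark1=ray("side",170+527/4,170+391/4,.019),
wtip=wray(482,30,.1434),wcol=wray(401,97,.091),warm=wray(358,155,.068),wm=wray(367,115,.019))
for k,p in pts.items():print(k,p.round(4),an(p,o).round(1),np.linalg.norm((p-o)[:2]).round(4))
```

```text
side_tip [0.4932 0.0157 0.1434] -158.5 0.1317
side_mark0 [0.5541 0.0359 0.019 ] -155.5 0.0677
side_mark1 [0.5286 0.0249 0.019 ] -155.9 0.0955
wtip [0.4972 0.01   0.1434] -155.5 0.1302
wcol [0.5338 0.0239 0.091 ] -153.9 0.0912
warm [0.5763 0.0474 0.068 ] -157.1 0.0428
wm [0.5522 0.0313 0.019 ] -152.7 0.0715
```

View pics/t2c.png

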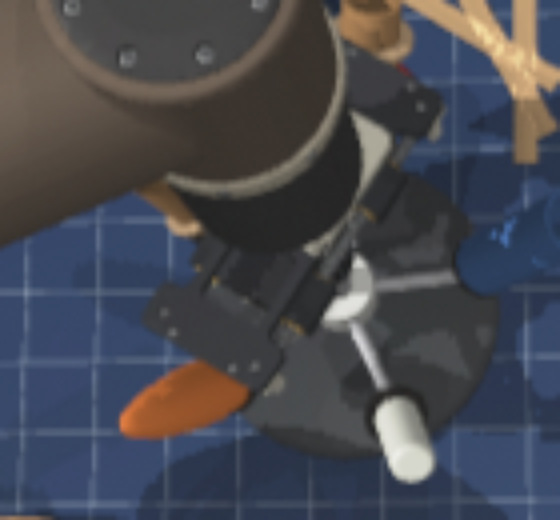

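Request:
{"name": "move_arm", "arguments": {"rows": "0 0 0 -0.003 -0.002 -0.001 0.03;0 0 0 -0.0026 -0.0015 0 0.03;0 0 0 0 0 0 0.03;0 0 0 0 0 0 0.03"}}

```text
t: 8.3
eef_pos: [0.6212, 0.0665, 0.1722]
ee_rot: [3.14, -0.0, -2.121]
force: [-0.8, 4.4, -9.4]
width: 0.0373
gripper_force: 40.0
```

Request:
{"name": "move_arm", "arguments": {"rows": "0 0 0 0 0 0 0.05;0 0 0 0 0 0 0.0876;0 0 0 0 0 0 0.0876;0 0 0 0 0 0 0.0876;0 0 0 0 0 0 0.0876"}}

```text
t: 8.93
eef_pos: [0.622, 0.0662, 0.1732]
ee_rot: [-3.141, 0.0, -2.121]
force: [0.2, -0.7, -0.8]
width: 0.0819
gripper_force: 0.0
```

Run:
```python
from h import *
go([.536,-.295,.27]);s=arm.get_state();print(s['ee_rot'],s['force'])
```

```text
shift [ 0.3529 -0.1155 -0.0968] q [ 0.42  0.32 -0.19  0.   -1.06 -0.97] pos [0.622  0.0662 0.1732]
[-3.14136493e+00  1.30348368e-04 -2.12081139e+00] [ 0.17467567 -0.68791241 -0.7845037 ]
```

Request:
{"name": "move_arm", "arguments": {"rows": "0 0 0 0 0 -0.02 0.0876;0 0 0 0 0 -0.03 0.0876;0 0 0 0 0 -0.03 0.0876;0 0 9 0 0 -0.02 0.0876;0 0 9 0 0 0 0.0876;0 0 9 0 0 0 0.0876;0 0 9 0 0 0 0.0876;0 0 0 0 0 0 0.0876"}}

```text
t: 9.93
eef_pos: [0.6219, 0.0663, 0.2731]
ee_rot: [-3.142, -0.0, -2.748]
force: [-0.8, -0.0, 0.3]
width: 0.0877
gripper_force: 0.0
```

Run:
```python
from h import *
go([.514,.0215,.215])
```

```text
shift [0.1168 0.     0.0581] q [ 0.42  0.26 -0.04  0.   -1.27 -1.6 ] pos [0.6219 0.0663 0.2731]
```

Request:
{"name": "move_arm", "arguments": {"rows": "0 0 0 0.03 0 0.008 0.0876;0 0 0 0.03 0 0.01 0.0876;0 0 0 0.03 0 0.02 0.0876;0 0 0 0.0268 0 0.02 0.0876;0 0 0 0 0 0 0.0876"}}

```text
t: 10.55
eef_pos: [0.5118, 0.0208, 0.2141]
ee_rot: [3.141, -0.002, -2.746]
force: [-0.1, 0.2, 0.8]
width: 0.0875
gripper_force: 0.0
```

Run:
```python
from h import *
s=arm.get_state();p,d=arm.grab_frame("wrist");cv2.imwrite("pics/w3.png",p);np.save("pics/w3.npy",d)
import pickle;pickle.dump(s,open("pics/w3.pkl","wb"));print(s["eef_pos"],s["ee_rot"])
```

```text
[0.51177606 0.02075337 0.2141263 ] [ 3.14113124e+00 -2.12476070e-03 -2.74575341e+00]
```

View pics/w3.png

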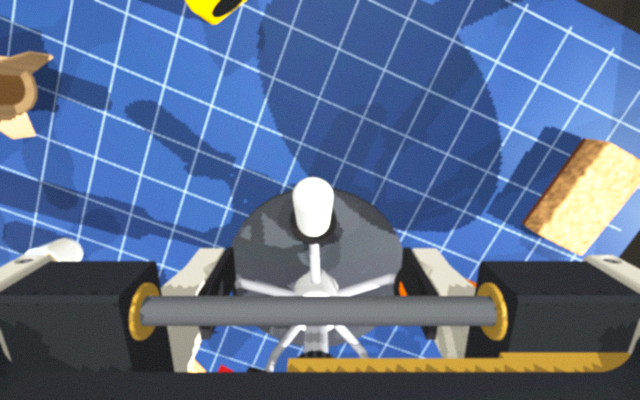

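The wrist view shows the plug from tip (313,190) to collar (315,230). I'll fit a cylinder to the depth points.

```bash
cat >> h.py <<'E'
def wcloud(d,s):
    m=arm.camera_model("wrist");K=m["mtx"];v,u=np.mgrid[:400,:640]
    P=np.stack([(u-K[0,2])/K[0,0]*d,(v-K[1,2])/K[1,1]*d,d],-1)@m["mount"][:3,:3].T+m["mount"][:3,3]
    return P@R.from_euler("xyz",s["ee_rot"]).as_matrix().T+s["eef_pos"]
ph=np.radians(-157.3);mv=np.array([np.cos(ph),np.sin(ph),0]);O=np.array([.6157,.064,.003])
hz=np.cos(np.radians(35))*np.array([0,0,1])+np.sin(np.radians(35))*mv
hy=np.cross(hz,np.cross([0,0,1.],hz));hy=np.cross(hz,-mv);hy/=np.linalg.norm(hy);hx=np.cross(hy,hz)
H=np.stack([hx,hy,hz],1);seat=O+.096*mv+[0,0,.088]
E
cat > fit.py <<'E'
from h import *
import pickle
from scipy.optimize import least_squares
p=cv2.imread("pics/w3.png");d=np.load("pics/w3.npy");s=pickle.load(open("pics/w3.pkl","rb"))
W=wcloud(d,s);L=(W-seat)@H   # hook frame
print("seat",seat,"hx",hx,"hy",hy)
sel=(p.min(2)>120)&(d>0)&(abs(L[...,0])<.03)&(abs(L[...,1])<.03)&(L[...,2]>-.01)&(L[...,2]<.09)
v,u=np.where(sel);print(sel.sum(),u.min(),u.max(),v.min(),v.max())
Q=L[sel];print(np.percentile(Q,[1,50,99],axis=0).round(4))
c=Q[(Q[:,2]>.005)&(Q[:,2]<.056)]
f=lambda a:np.hypot(c[:,0]-a[0]-a[2]*c[:,2],c[:,1]-a[1]-a[3]*c[:,2])-.01425
r=least_squares(f,[0,0,0,0],loss="soft_l1",f_scale=.001);print("x0,y0,sx,sy",r.x.round(4),"rms",np.sqrt(np.mean(f(r.x)**2)))
print("tip xy",r.x[0]+.064*r.x[2],r.x[1]+.064*r.x[3],"ztop",np.percentile(Q[:,2],[90,97]))
# collar
k=(p.max(2)<60)&(d>0)&(abs(L[...,0])<.03)&(abs(L[...,1])<.03)&(abs(L[...,2])<.006);print("collar",k.sum(),L[k].mean(0) if k.any() else 0)
# finger shadow: base centre via dark disc
E
python3 fit.py
```

```text
seat [0.52713634 0.02695302 0.091     ] hx [0.75569896 0.31611572 0.57357644] hy [-0.38590604  0.92253809  0.        ]
1976 293 332 177 244
[[-0.0121 -0.0182 -0.0041]
 [ 0.0071 -0.0045  0.0584]
 [ 0.0164  0.01    0.0618]]
x0,y0,sx,sy [ 0.0022 -0.0053 -0.0465  0.0107] rms 0.0001618841466517373
tip xy -0.000811244515412481 -0.004599776062584358 ztop [0.06109737 0.06158074]
collar 222 [ 0.00972897 -0.00274417 -0.00311114]
```

```bash
cat >> h.py <<'E'
def axis(x): # from fit -> base point, dir, target rot
    B=seat+H@[x[0],x[1],0];A=H@[x[2],x[3],1];A/=np.linalg.norm(A)
    y=hy-A*(hy@A);y/=np.linalg.norm(y);return B,A,R.from_matrix(np.stack([np.cross(y,-A),y,-A],1))
E
python3 - <<'E'
from h import *
B,A,Rt=axis([.0022,-.0053,-.0465,.0107]);print(B,A,np.degrees(np.arccos(A[2])))
go(B+.18*A,Rt)
E
```

```text
[0.53084418 0.02275902 0.09226187] [-0.56776934 -0.2259178   0.79158014] 37.666575699846184
shift [ 0.0934 -0.0035 -0.0195] q [ 0.42  0.11 -0.37  0.   -1.1  -1.6 ] pos [0.5135 0.0213 0.2152]
turn [  0.57 -37.67   0.18]
```

Request:
{"name": "move_arm", "arguments": {"rows": "0 0 0 0.045 -0.002 -0.02 0.0876;0 0 0 0.048 -0.0015 0 0.0876;0 -7.5 0 0 0 0 0.0876;0 -7.5 0 0 0 0 0.0876;0 -7.5 0 0 0 0 0.0876;0 -7.5 0 0 0 0 0.0876;0 -7.6 0 0 0 0 0.0876;0 0 0 0 0 0 0.0876"}}

```text
t: 11.6
eef_pos: [0.4277, -0.0179, 0.2343]
ee_rot: [-3.14, 0.657, -2.747]
force: [1.3, 0.3, -0.3]
width: 0.0875
gripper_force: 0.0
```

```bash
sed -i 's/"pics\/w3/N+"/g;s/^import pickle/import pickle,sys;N="pics\/"+sys.argv[1]/' fit.py
python3 - <<'E'
from h import *
import pickle
s=arm.get_state();p,d=arm.grab_frame("wrist");cv2.imwrite("pics/w4.png",p);np.save("pics/w4.npy",d)
pickle.dump(s,open("pics/w4.pkl","wb"))
B,A,Rt=axis([.0022,-.0053,-.0465,.0107]);go(B+.18*A,Rt)
E
python3 fit.py w4
```

```text
shift [ 0.0013 -0.0003  0.0004] q [ 0.46 -0.45 -0.97  0.11 -0.4  -1.72] pos [ 0.4293 -0.0173  0.2358]
turn [ 0.48 -0.   -0.03]
seat [0.52713634 0.02695302 0.091     ] hx [0.75569896 0.31611572 0.57357644] hy [-0.38590604  0.92253809  0.        ]
1260 301 334 169 215
[[-0.0161 -0.0184 -0.0036]
 [-0.006  -0.005   0.059 ]
 [ 0.0124  0.01    0.0621]]
x0,y0,sx,sy [ 0.0021 -0.0054 -0.0433  0.01  ] rms 0.0008677167091952763
tip xy -0.0006362310076360898 -0.004791828666323482 ztop [0.06122295 0.06178883]
collar 318 [-0.0078699  -0.00756086 -0.00363701]
```

Request:
{"name": "move_arm", "arguments": {"rows": "0 7.5 0 0 0 0 0.0876;0 7.5 0 0 0 0 0.0876;0 7.5 0 0 0 0 0.0876;0 7.5 0 0 0 0 0.0876;0 7.6 0 0 0 0 0.0876;0 0 0 0 0 0 0.0876"}}

```text
t: 12.4
eef_pos: [0.4328, -0.0158, 0.2351]
ee_rot: [-3.141, -0.004, -2.747]
force: [0.0, 0.9, -0.1]
width: 0.0874
gripper_force: 0.0
```

Run:
```python
from h import *
go([.540,-.294,.215],R.from_euler("xyz",[np.pi,0,-2.746]))
for n,u,v in(("glue",424,150),("tape",461,189),("cup",373,132),("nose",464,251)):print(n,ray("top",u,v,.03))
```

```text
shift [ 0.0078 -0.2981  0.0202] q [ 0.42 -0.05 -0.49  0.   -1.14 -1.6 ] pos [ 0.4328 -0.0158  0.2351]
turn [-0.02 -0.21 -0.07]
glue [ 0.65636234 -0.35466807  0.03      ]
tape [ 0.54704031 -0.4501795   0.03      ]
cup [ 0.70866373 -0.21595974  0.03      ]
nose [ 0.38039659 -0.44871638  0.03      ]
```

Request:
{"name": "move_arm", "arguments": {"rows": "0 0 0 0.001 -0.0426 0.003 0.0876;0 0 0 0.001 -0.0426 0.003 0.0876;0 0 0 0.001 -0.0426 0.003 0.0876;0 0 0 0.001 -0.0426 0.003 0.0876;0 0 0 0.001 -0.0426 0.003 0.0876;0 0 0 0.001 -0.0426 0.003 0.0876;0 0 0 0.002 -0.0426 0.002 0.0876;0 0 0 0 0 0 0.0876"}}

```text
t: 13.4
eef_pos: [0.5372, -0.2982, 0.2144]
ee_rot: [-3.142, -0.0, -2.751]
force: [0.1, 0.4, -0.1]
width: 0.0872
gripper_force: 0.0
```

```bash
cat > can.py <<'E'
from h import *
import pickle
from scipy.optimize import least_squares
s=arm.get_state();p,d=arm.grab_frame("wrist");cv2.imwrite("pics/w5.png",p)
W=wcloud(d,s);c=s["eef_pos"]
sel=(d>0)&(np.hypot(W[...,0]-.54,W[...,1]+.294)<.05)&(W[...,2]>.03)&(W[...,2]<.16)
P=W[sel];print(len(P),"zmax",np.percentile(P[:,2],[90,95,99]))
t=P[(P[:,2]>.098)&(P[:,2]<.130)]
f=lambda a:np.hypot(t[:,0]-a[0],t[:,1]-a[1])-.0185
r=least_squares(f,[.54,-.294],loss="soft_l1",f_scale=.0007);print("outer fit",r.x,len(t),np.median(abs(f(r.x))))
top=P[(P[:,2]>.1295)&(P[:,2]<.138)];
if len(top)>20:
    (x,y),rr=cv2.minEnclosingCircle((top[:,:2]*1000).astype(np.float32));print("top ring",x,y,rr,len(top))
go([*r.x,.103],R.from_euler("xyz",[np.pi,0,-2.746]))
E
python3 can.py
```

```text
3885 zmax [0.13208162 0.13268654 0.13337335]
outer fit [ 0.54190757 -0.29907785] 1101 0.001613631962107162
top ring 544.1212768554688 -297.5378112792969 18.516204833984375 648
shift [-0.0041 -0.004   0.1116] q [-0.19  0.27 -0.16 -0.   -1.14 -0.99] pos [ 0.5366 -0.297   0.2146]
turn [ 0.02 -0.01 -0.25]
```

```bash
sed -i 's/^f=.*/f=lambda a:(lambda h:np.minimum(abs(h-.0185),abs(h-.0155)))(np.hypot(t[:,0]-a[0],t[:,1]-a[1]))/;s/\[.54,-.294\],loss/[.543,-.297],loss/' can.py; python3 can.py; python3 -c "
from h import *
p=cv2.imread('pics/w5.png')[120:300,220:420];cv2.imwrite('pics/w5c.png',cv2.resize(p,None,fx=3,fy=3))"
```

```text
3879 zmax [0.13206497 0.13264477 0.13343609]
outer fit [ 0.54431059 -0.29766938] 1098 0.00026666933416727694
top ring 544.2279052734375 -297.5147399902344 18.613903045654297 649
shift [-0.0067 -0.0044  0.1119] q [-0.19  0.27 -0.16 -0.   -1.14 -0.99] pos [ 0.5364 -0.2962  0.2149]
turn [ 0.01  0.01 -0.2 ]
```

View pics/w5c.png

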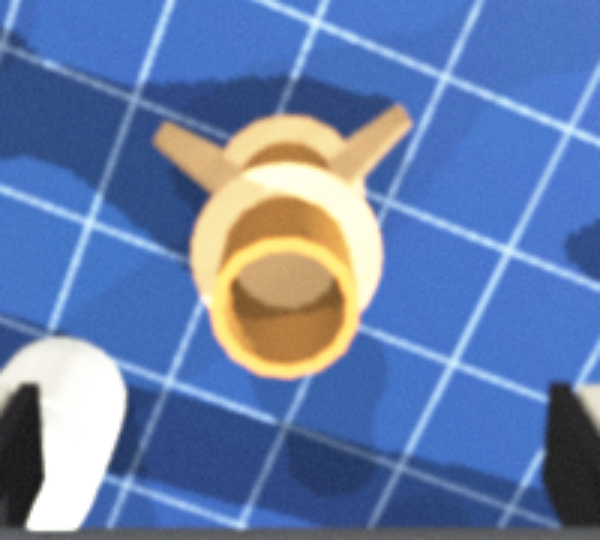

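The can's rim centre is at crop (286,307), which puts it at about (0.544,-0.298). The glue bottle clears the fingers, so I'll descend.

Request:
{"name": "move_arm", "arguments": {"rows": "0 0 0 -0.0067 -0.0044 0.012 0.0876;0 0 0 0 0 0.025 0.0876;0 0 0 0 0 0.025 0.0876;0 0 0 0 0 0.02 0.0876;0 0 0 0 0 0.015 0.0876;0 0 0 0 0 0.01 0.0876;0 0 0 0 0 0.005 0.0876;0 0 0 0 0 0 0.0876"}}

```text
t: 14.5
eef_pos: [0.5441, -0.2973, 0.1031]
ee_rot: [-3.141, 0.0, -2.749]
force: [0.3, -0.3, 0.2]
width: 0.0878
gripper_force: 0.0
```

```bash
python3 -c "
from h import *
go([.5443,-.2976,.103]);print(arm.get_state()['force'])"
```

```text
shift [-0.0001 -0.0004  0.0001] q [-0.19  0.38 -0.28  0.   -0.91 -0.99] pos [ 0.5441 -0.2973  0.1031]
[ 0.29749601 -0.27008433  0.20496377]
```

Request:
{"name": "move_arm", "arguments": {"rows": "0 0 0 0 0 0 0.06;0 0 0 0 0 0 0.045;0 0 0 0 0 0 0.03;0 0 0 0 0 0 0.03;0 0 0 0 0 0 0.03;0 0 0 0 0 0 0.03", "squeeze": 25}}

```text
t: 15.25
eef_pos: [0.5439, -0.2973, 0.103]
ee_rot: [3.142, -0.0, -2.749]
force: [-0.1, 0.8, -0.4]
width: 0.036
gripper_force: 25.0
```

Request:
{"name": "move_arm", "arguments": {"rows": "0 0 0 0 0 -0.005 0.03;0 0 0 0 0 -0.015 0.03;0 0 0 0 0 -0.03 0.03;0 0 0 0 0 -0.05 0.03;0 0 0 0 0 -0.06 0.03;0 0 0 0 0 -0.05 0.03;0 0 0 0 0 0 0.03;0 0 0 0 0 0 0.03"}}

```text
t: 16.25
eef_pos: [0.5436, -0.297, 0.3134]
ee_rot: [3.141, 0.001, -2.749]
force: [-0.1, -0.4, -2.1]
width: 0.0367
gripper_force: 25.0
```

```bash
cat > held.py <<'E'
from h import *
import sys
from scipy.optimize import least_squares
s=arm.get_state();p,d=arm.grab_frame("wrist");cv2.imwrite("pics/"+sys.argv[1],p)
M=R.from_euler("xyz",s["ee_rot"]).as_matrix();L=(wcloud(d,s)-s["eef_pos"])@M
sel=(d>0)&(np.hypot(L[...,0],L[...,1])<.06)&(L[...,2]>0.0)&(L[...,2]<.12)
P=L[sel];print(len(P),np.percentile(P,[1,50,99],axis=0).round(4).tolist())
# tube below ring (no fins: z .018..0.038 ; finned to .10), keep near r=18.5
t=P[(P[:,2]>.016)&(P[:,2]<.097)&(np.hypot(P[:,0],P[:,1])<.0235)]
f=lambda a:np.hypot(t[:,0]-a[0]-a[2]*(t[:,2]-.03),t[:,1]-a[1]-a[3]*(t[:,2]-.03))-.0185
r=least_squares(f,[0,0,0,0],loss="cauchy",f_scale=.0005);print("tube",r.x.round(4),len(t),np.median(abs(f(r.x))))
g=P[(P[:,2]>.004)&(P[:,2]<.016)];
if len(g)>10:
    f2=lambda a:np.hypot(g[:,0]-a[0],g[:,1]-a[1])-.027
print("zhist",np.histogram(P[:,2],bins=12,range=(0,.12))[0])
print(s["force"],s["moment"])
B,A,Rt=axis([.0021,-.0054,-.0433,.010]);print("over",(B+.175*A+[0,0,.08]).round(4));go(B+.175*A+[0,0,.08],Rt)
E
python3 held.py w6.png
```

```text
7203 [[-0.0154, -0.0425, 0.0005], [0.0162, -0.0014, 0.0129], [0.027, 0.037, 0.096]]
tube [-0.0008 -0.0007  0.0115 -0.0031] 1470 0.00042343464704761545
zhist [1336 2422    0    0  290  547  630  583 1171  222    2    0]
[-0.08704739 -0.35327585 -2.05233311] [-0.01324615  0.04502548  0.01818473]
over [ 0.4319 -0.0168  0.3111]
shift [-0.0042  0.3014  0.0017] q [-0.19  0.23  0.01 -0.   -1.35 -0.99] pos [ 0.5433 -0.297   0.3124]
turn [  0.54 -37.52  -0.05]
```

View pics/w6.png

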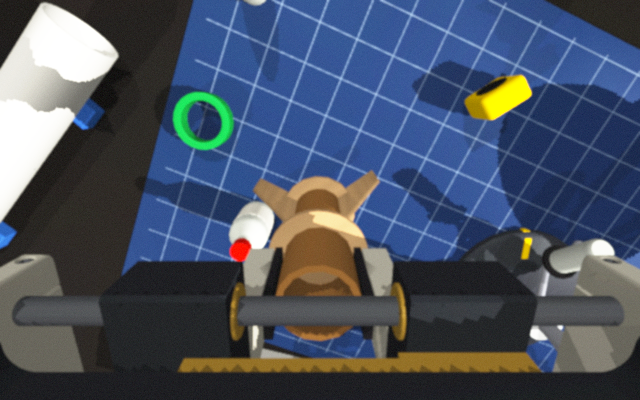

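The view shows the can held square: ring at (318,235), fins at (265,190) and (365,185). It's coaxial with the tool within 1 mm, so I'll carry it over.

Request:
{"name": "move_arm", "arguments": {"rows": "0 0 0 0 0.025 0 0.03;0 0 0 -0.001 0.045 0 0.03;0 0 0 -0.001 0.05 0 0.03;0 0 0 -0.001 0.05 0 0.03;0 0 0 -0.001 0.05 0 0.03;0 0 0 0 0.05 0.002 0.03;0 0 0 0 0.0314 0 0.03;0 0 0 0 0 0 0.03"}}

```text
t: 17.3
eef_pos: [0.4312, -0.016, 0.3103]
ee_rot: [3.141, -0.001, -2.746]
force: [0.4, -0.4, -1.1]
width: 0.0364
gripper_force: 25.0
```

Request:
{"name": "move_arm", "arguments": {"rows": "0 -6 0 0 0 0 0.03;0 -6 0 0 0 0 0.03;0 -6 0 0 0 0 0.03;0 -6 0 0 0 0 0.03;0 -6 0 0 0 0 0.03;0 -7.5 0 0 0 0 0.03;0 0 0 0 0 0 0.03;0 0 0 0 0 0 0.03"}}

```text
t: 18.3
eef_pos: [0.4325, -0.0177, 0.3112]
ee_rot: [-3.141, 0.653, -2.749]
force: [0.2, 0.1, -1.3]
width: 0.0363
gripper_force: 25.0
```

```bash
cat > tgt.py <<'E'
from h import *
import sys
B,A,Rt=axis([.0021,-.0054,-.0433,.010]);s=arm.get_state()
print("f tool",R.from_euler("xyz",s["ee_rot"]).inv().apply(s["force"]).round(2),"m",s["moment"].round(3))
go(B+float(sys.argv[1])*A,Rt)
Lh=Rt.inv().apply(s["eef_pos"]-B);print("tcp in plug-tool frame",Lh.round(4))
E
python3 tgt.py .172; python3 held.py w7.png
```

```text
f tool [0.63 0.03 1.11] m [-0.82   2.002 -0.   ]
shift [0.0488 0.0011 0.0665] q [ 0.45 -0.51 -0.79  0.06 -0.63 -1.67] pos [ 0.4325 -0.0177  0.3112]
turn [ 0.39 -0.05 -0.17]
tcp in plug-tool frame [-0.0489 -0.0017 -0.2384]
7331 [[-0.0146, -0.0426, 0.0005], [0.0168, -0.0015, 0.0131], [0.0278, 0.0368, 0.0962]]
tube [ 0.     -0.0009  0.0106 -0.0027] 1391 0.0003737533945879466
zhist [1425 2460    0    0  264  557  618  595 1171  234    7    0]
[ 0.15664804  0.09139189 -1.26429927] [-8.20427787e-01  2.00198183e+00 -2.02122313e-04]
over [ 0.4319 -0.0168  0.3111]
shift [ 0.0007  0.0009 -0.0001] q [ 0.45 -0.5  -0.79  0.06 -0.63 -1.67] pos [ 0.4329 -0.0175  0.3114]
turn [ 0.4  -0.04 -0.16]
```

Request:
{"name": "move_arm", "arguments": {"rows": "0.25 -0.65 -0.15 0 0 0 0.03;0 0 0 0.01 0.0005 0.014 0.03;0 0 0 0.013 0.0005 0.017 0.03;0 0 0 0.013 0.0005 0.017 0.03;0 0 0 0.009 0.0006 0.012 0.03;0 0 0 0.0041 0 0.0065 0.03;0 0 0 0 0 0 0.03;0 0 0 0 0 0 0.03"}}

```text
t: 19.35
eef_pos: [0.4345, -0.0146, 0.2292]
ee_rot: [-3.135, 0.667, -2.745]
force: [-0.7, 0.5, -0.2]
width: 0.0368
gripper_force: 25.0
```

```bash
python3 tgt.py .172
python3 - <<'E'
from h import *
p,d=arm.grab_frame("side");np.save("pics/s7.npy",d)
q,_=arm.grab_frame("top")
a=cv2.resize(p[195:270,270:370],None,fx=5,fy=5,interpolation=cv2.INTER_CUBIC)
cv2.imwrite("pics/s7c.png",a)
E
```

```text
f tool [ 0.5   0.77 -0.15] m [-0.842  2.195 -0.033]
shift [ 0.0014 -0.0011 -0.0005] q [ 0.47 -0.43 -1.    0.15 -0.34 -1.76] pos [ 0.4345 -0.0146  0.2292]
turn [ 0.19  0.71 -0.01]
tcp in plug-tool frame [-0.0014  0.0011 -0.1715]
```

View pics/s7c.png

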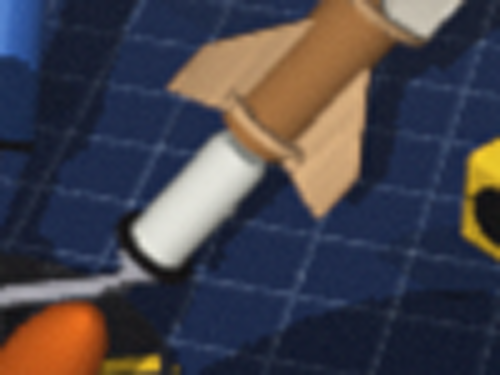

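The side view shows the tube end at crop (260,135), lined up with the plug tip at (240,150). I'll feel it on.

Request:
{"name": "move_arm", "arguments": {"rows": "0 0 0 0.0015 0 0.002 0.03;0 0 0 0 0 0.002 0.03;0 0 0 0 0 0.002 0.03;0 0 0 0 0 0.002 0.03;0 0 0 0 0 0.0015 0.03;0 0 0 0 0 0.0015 0.03;0 0 0 0 0 0 0.03"}}

```text
t: 20.32
eef_pos: [0.4393, -0.0128, 0.2188]
ee_rot: [-3.135, 0.665, -2.746]
force: [0.4, -0.2, -1.2]
width: 0.0364
gripper_force: 25.0
```

```bash
python3 tgt.py .16
```

```text
f tool [ 0.53 -0.3   1.13] m [-0.911  2.121 -0.011]
shift [-0.0008 -0.001   0.0002] q [ 0.46 -0.4  -1.02  0.16 -0.3  -1.77] pos [ 0.4393 -0.0128  0.2188]
turn [ 0.2   0.65 -0.02]
tcp in plug-tool frame [ 0.0008  0.001  -0.1602]
```

```bash
cat > kin.py <<'E'
from h import *
from scipy.optimize import least_squares
D=[(.1824,-.6495,.2338,0,.36,.01),(.616,.0643,.2689,0,.25,-.06),(.6159,.0633,.1713,0,.31,-.20),(.6219,.0663,.2731,0,.26,-.04),(.5135,.0213,.2152,0,.11,-.37),(.4328,-.0158,.2351,0,-.05,-.49),(.5364,-.2962,.2149,0,.27,-.16),(.5441,-.2973,.1031,0,.38,-.28),(.5433,-.297,.3124,0,.23,.01),
(.4293,-.0173,.2358,.657,-.45,-.97),(.4325,-.0177,.3112,.653,-.51,-.79),(.4345,-.0146,.2292,.667,-.43,-1.0),(.4393,-.0128,.2188,.665,-.40,-1.02)]
m=np.array([np.cos(-2.747),np.sin(-2.747),0])
def W(p,t,d,of): # wrist centre
    up=np.array([0,0,np.cos(t)])+np.sin(t)*m; return np.array(p)+d*up
def fk(a,q2,q3): b=q2-q3;return np.array([a[0]+a[1]*np.sin(q2)+a[2]*np.cos(b)+a[3]*np.sin(b),a[4]+a[1]*np.cos(q2)-a[2]*np.sin(b)+a[3]*np.cos(b)])
def wr(a,p,t):
    w=W(p,t,a[5],0);return np.array([np.sqrt(max(w[0]**2+w[1]**2-a[6]**2,0)),w[2]])
res=lambda a:np.concatenate([fk(a,x[4],x[5])-wr(a,x[:3],x[3]) for x in D])
r=least_squares(res,[0,.4,.4,0,.3,.2,.1]);a=r.x;print(a.round(3),np.abs(r.fun).max())
s=arm.get_state();print(s["q"].round(4))
B,A,Rt=axis([.0021,-.0054,-.0433,.010])
for z in(.18,.16,.15,.14,.13,.12,.11,.10):
    for t in(.66,.61):
        p=B+z*A;w=wr(a,p,t);k=least_squares(lambda q:fk(a,*q)-w,[-.4,-1.]);print(z,t,k.x.round(3))
E
python3 kin.py
```

```text
[0.036 0.59  0.442 0.009 0.277 0.453 0.134] 0.006590901016877537
[ 0.4595 -0.4035 -1.0161  0.1558 -0.2975 -1.77  ]
0.18 0.66 [-0.447 -0.976]
0.18 0.61 [-0.434 -0.937]
0.16 0.66 [-0.401 -1.002]
0.16 0.61 [-0.389 -0.961]
0.15 0.66 [-0.375 -1.014]
0.15 0.61 [-0.365 -0.972]
0.14 0.66 [-0.349 -1.025]
0.14 0.61 [-0.34  -0.983]
0.13 0.66 [-0.322 -1.036]
0.13 0.61 [-0.314 -0.994]
0.12 0.66 [-0.293 -1.047]
0.12 0.61 [-0.287 -1.004]
0.11 0.66 [-0.264 -1.057]
0.11 0.61 [-0.259 -1.013]
0.1 0.66 [-0.233 -1.066]
0.1 0.61 [-0.231 -1.022]
```

Request:
{"name": "move_arm", "arguments": {"rows": "0 1.2 0 -0.002 0 0.001 0.03;0 0 0 0 0 0.002 0.03;0 0 0 0 0 0.002 0.03;0 0 0 0 0 0.002 0.03;0 0 0 0 0 0.002 0.03;0 0 0 0 0 0 0.03"}}

```text
t: 21.08
eef_pos: [0.4457, -0.0102, 0.2127]
ee_rot: [-3.135, 0.644, -2.746]
force: [0.6, -0.5, 0.0]
width: 0.0364
gripper_force: 25.0
```

```bash
python3 tgt.py .15; python3 -c "
from h import *
print(arm.get_state()['q'].round(4))"
```

```text
f tool [-0.3  -0.69  0.19] m [-0.807  2.089  0.015]
shift [ 0.001  -0.0011  0.0011] q [ 0.46 -0.37 -1.    0.14 -0.3  -1.76] pos [ 0.4457 -0.0102  0.2127]
turn [ 0.2  -0.56 -0.02]
tcp in plug-tool frame [-0.001   0.0011 -0.1511]
[ 0.4562 -0.3682 -1.0001  0.1448 -0.2986 -1.7577]
```

Request:
{"name": "move_arm", "arguments": {"rows": "0 0.6 0 -0.0008 0 0.002 0.03;0 0.6 0 -0.0008 0 0.002 0.03;0 0 0 -0.0001 0 0.002 0.03;0 0 0 -0.0001 0 0.002 0.03;0 0 0 0 0 0.002 0.03;0 0 0 0 0 0 0.03"}}

```text
t: 21.82
eef_pos: [0.4525, -0.0074, 0.2057]
ee_rot: [-3.136, 0.623, -2.746]
force: [0.8, -0.6, -0.8]
width: 0.0367
gripper_force: 25.0
```

```bash
python3 tgt.py .14; python3 -c "
from h import *
print(arm.get_state()['q'].round(4))"
```

```text
f tool [ 0.1  -0.86  0.93] m [-0.81   2.064 -0.059]
shift [ 0.0024 -0.0011  0.0012] q [ 0.45 -0.33 -0.99  0.14 -0.3  -1.75] pos [ 0.4525 -0.0074  0.2057]
turn [ 0.2  -1.77 -0.02]
tcp in plug-tool frame [-0.0025  0.0011 -0.1411]
[ 0.4528 -0.331  -0.9854  0.1354 -0.2967 -1.7469]
```

Request:
{"name": "move_arm", "arguments": {"rows": "0 0.6 0 -0.0008 0 0.002 0.03;0 0.6 0 -0.0008 0 0.002 0.03;0 0 0 -0.0001 0 0.002 0.03;0 0 0 -0.0001 0 0.002 0.03;0 0 0 0 0 0.002 0.03;0 0 0 0 0 0 0.03"}}

```text
t: 22.58
eef_pos: [0.4592, -0.0047, 0.1986]
ee_rot: [-3.136, 0.603, -2.746]
force: [2.0, -0.4, -1.3]
width: 0.0367
gripper_force: 25.0
```

```bash
python3 tgt.py .13; python3 -c "
from h import *
print(arm.get_state()['q'].round(4))"
```

```text
f tool [-0.64 -1.16  2.06] m [-0.784  1.666 -0.096]
shift [ 0.0039 -0.0011  0.0013] q [ 0.45 -0.29 -0.97  0.13 -0.3  -1.74] pos [ 0.4592 -0.0047  0.1986]
turn [ 0.21 -2.94 -0.02]
tcp in plug-tool frame [-0.004   0.0011 -0.1311]
[ 0.4498 -0.2948 -0.9703  0.1265 -0.2957 -1.7367]
```

Request:
{"name": "move_arm", "arguments": {"rows": "0 0.3 0 0.0006 0 0.002 0.03;0 0.3 0 0.0006 0 0.002 0.03;0 0.3 0 0.0006 0 0.002 0.03;0 0.3 0 0.0006 0 0.002 0.03;0 0 0 0.0003 0 0.002 0.03;0 0 0 0 0 0 0.03", "squeeze": 18}}

```text
t: 23.32
eef_pos: [0.462, -0.0035, 0.1884]
ee_rot: [-3.136, 0.581, -2.747]
force: [2.2, 1.0, -1.1]
width: 0.0367
gripper_force: 18.0
```

```bash
python3 tgt.py .12; python3 held.py w8.png | head -3; python3 -c "
from h import *
print(arm.get_state()['q'].round(4))"
```

```text
f tool [-1.43  0.12  2.2 ] m [-0.467  0.856 -0.115]
shift [ 0.0001 -0.0012  0.0011] q [ 0.45 -0.26 -0.97  0.12 -0.29 -1.73] pos [ 0.462  -0.0035  0.1884]
turn [ 0.21 -4.2  -0.02]
tcp in plug-tool frame [-0.0002  0.0012 -0.1211]
6881 [[-0.0158, -0.0427, 0.0004], [0.013, -0.0015, 0.0134], [0.0252, 0.0365, 0.0967]]
tube [-0.0031 -0.0007 -0.0207 -0.0122] 1587 0.0017033105492292346
zhist [1331 2576    0    0  118  437  539  536 1107  224   13    0]
[ 0.4477 -0.263  -0.9658  0.121  -0.2901 -1.7309]
```

Request:
{"name": "move_arm", "arguments": {"rows": "0 0 0 0 0 0 0.03;0 0 0 0 0 0 0.03;0 0 0 0 0 0 0.03", "squeeze": 4}}

```text
t: 23.75
eef_pos: [0.4618, -0.0036, 0.1884]
ee_rot: [-3.136, 0.581, -2.747]
force: [2.1, 1.3, -2.4]
width: 0.0368
gripper_force: 4.0
```

```bash
python3 tgt.py .12; python3 held.py w9.png | head -3
```

```text
f tool [-0.73  0.36  3.35] m [-0.764  1.767 -0.028]
shift [-0.0001 -0.0012  0.0013] q [ 0.45 -0.26 -0.97  0.12 -0.29 -1.73] pos [ 0.4618 -0.0036  0.1884]
turn [ 0.21 -4.21 -0.02]
tcp in plug-tool frame [-0.      0.0012 -0.1213]
6899 [[-0.0159, -0.0427, 0.0005], [0.0128, -0.0015, 0.0134], [0.0251, 0.0366, 0.0969]]
tube [-0.0033 -0.0007 -0.0204 -0.0136] 1575 0.0017427764432715112
zhist [1330 2618    0    0  116  420  550  531 1087  232   15    0]
```

Request:
{"name": "move_arm", "arguments": {"rows": "0 0 0 0 0 0 0.03;0 0 0 -0.00015 0 0.002 0.03;0 0 0 -0.00015 0 0.002 0.03;0 0 0 -0.00015 0 0.002 0.03;0 0 0 -0.00015 0 0.002 0.03;0 0 0 -0.00015 0 0.002 0.03;0 0 0 0 0 0 0.03", "squeeze": 12}}

```text
t: 24.68
eef_pos: [0.4679, -0.0012, 0.1806]
ee_rot: [-3.136, 0.581, -2.746]
force: [0.8, 0.6, -3.8]
width: 0.0367
gripper_force: 12.0
```

```bash
python3 tgt.py .11; python3 held.py w10.png | head -3
```

```text
f tool [1.25 0.3  3.7 ] m [-0.995  2.316 -0.053]
shift [ 0.0003 -0.0012  0.0011] q [ 0.44 -0.24 -0.98  0.13 -0.25 -1.74] pos [ 0.4679 -0.0012  0.1806]
turn [ 0.21 -4.18 -0.01]
tcp in plug-tool frame [-0.0004  0.0012 -0.1111]
6916 [[-0.0158, -0.0427, 0.0005], [0.0129, -0.0015, 0.0135], [0.0252, 0.0365, 0.0966]]
tube [-0.0032 -0.0008 -0.0206 -0.0119] 1591 0.0017383368437437138
zhist [1327 2614    0    0  119  432  549  536 1101  222   16    0]
```

Request:
{"name": "move_arm", "arguments": {"rows": "0 0 0 -0.00015 0 0.002 0.03;0 0 0 -0.00015 0 0.002 0.03;0 0 0 -0.00015 0 0.002 0.03;0 0 0 -0.0001 0 0.0015 0.03;0 0 0 0 0 0 0.03"}}

```text
t: 25.35
eef_pos: [0.4722, 0.0006, 0.1748]
ee_rot: [-3.136, 0.581, -2.746]
force: [-0.0, 0.2, -2.8]
width: 0.0365
gripper_force: 12.0
```

```bash
python3 tgt.py .10; python3 held.py w11.png | head -1
```

```text
f tool [1.51 0.19 2.39] m [-1.041  2.651 -0.023]
shift [ 0.0003 -0.0013  0.0037] q [ 0.44 -0.21 -0.98  0.14 -0.22 -1.75] pos [0.4722 0.0006 0.1748]
turn [ 0.21 -4.17 -0.02]
tcp in plug-tool frame [-0.0006  0.0013 -0.1036]
6914 [[-0.0158, -0.0427, 0.0005], [0.013, -0.0015, 0.0134], [0.0253, 0.0366, 0.0968]]
```

Request:
{"name": "move_arm", "arguments": {"rows": "0 0 0 -0.0001 0 0.001 0.03;0 0 0 -0.0001 0 0.001 0.03;0 0 0 -0.0001 0 0.001 0.03;0 0 0 0 0 0 0.03"}}

```text
t: 25.9
eef_pos: [0.474, 0.0013, 0.1726]
ee_rot: [-3.136, 0.582, -2.746]
force: [-2.4, 0.0, -2.4]
width: 0.0368
gripper_force: 12.0
```

Request:
{"name": "move_arm", "arguments": {"rows": "0 0 0 -0.0001 0 0.001 0.03;0 0 0 0 0 0.0005 0.03;0 0 0 0 0 0 0.03"}}

```text
t: 26.28
eef_pos: [0.4748, 0.0017, 0.1714]
ee_rot: [-3.136, 0.582, -2.746]
force: [-2.1, -1.4, -3.0]
width: 0.0366
gripper_force: 12.0
```

```bash
python3 tgt.py .10; python3 held.py w12.png | head -1
```

```text
f tool [ 3.72 -0.44  1.17] m [-1.033  2.7   -0.01 ]
shift [ 0.0009 -0.0013 -0.0007] q [ 0.44 -0.2  -0.99  0.15 -0.21 -1.76] pos [0.4748 0.0017 0.1714]
turn [ 0.21 -4.15 -0.02]
tcp in plug-tool frame [-0.0008  0.0013 -0.0992]
6918 [[-0.0157, -0.0425, 0.0005], [0.0132, -0.0015, 0.0134], [0.0254, 0.0366, 0.0968]]
```

Request:
{"name": "move_arm", "arguments": {"rows": "0 0 0 0 0 0.001 0.03;0 0 0 0 0 0.0005 0.03;0 0 0 0 0 0 0.03"}}

```text
t: 26.7
eef_pos: [0.4756, 0.002, 0.1703]
ee_rot: [-3.136, 0.582, -2.746]
force: [-2.2, -0.6, -1.4]
width: 0.0365
gripper_force: 12.0
```

Request:
{"name": "move_arm", "arguments": {"rows": "0 0 0 0 0 0.001 0.03;0 0 0 0 0 0.0005 0.03;0 0 0 0 0 0 0.03"}}

```text
t: 27.08
eef_pos: [0.4764, 0.0022, 0.1691]
ee_rot: [-3.136, 0.582, -2.746]
force: [-4.6, -1.6, 1.3]
width: 0.0368
gripper_force: 12.0
```

```bash
python3 tgt.py .097; python3 held.py w13.png | head -1
python3 - <<'E'
from h import *
p,d=arm.grab_frame("side")
cv2.imwrite("pics/s13c.png",cv2.resize(p[195:270,260:360],None,fx=5,fy=5,interpolation=cv2.INTER_CUBIC))
E
```

```text
f tool [ 3.37  0.31 -3.77] m [-1.025  2.944  0.158]
shift [ 0.0007 -0.0012 -0.0006] q [ 0.44 -0.19 -0.99  0.16 -0.19 -1.76] pos [0.4764 0.0022 0.1691]
turn [ 0.2  -4.13 -0.02]
tcp in plug-tool frame [-0.0007  0.0012 -0.0964]
6905 [[-0.0157, -0.0427, 0.0005], [0.0131, -0.0015, 0.0134], [0.0252, 0.0366, 0.0971]]
```

View pics/s13c.png

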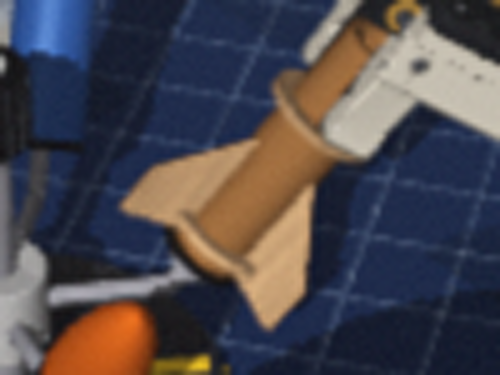

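The tube end at crop (205,265) looks down on the black collar and resistance is rising. I'll press gently to confirm.

Request:
{"name": "move_arm", "arguments": {"rows": "0 0 0 0 0 0.0005 0.03;0 0 0 0 0 0.0005 0.03;0 0 0 0 0 0.0005 0.03;0 0 0 0 0 0 0.03", "squeeze": 18}}

```text
t: 27.68
eef_pos: [0.4771, 0.0024, 0.168]
ee_rot: [-3.136, 0.582, -2.747]
force: [-8.3, -3.2, 5.1]
width: 0.0365
gripper_force: 18.0
```

```bash
python3 tgt.py .096; python3 held.py w14.png | head -1
```

```text
f tool [ 4.6   0.17 -9.11] m [-1.098  3.15   0.126]
shift [ 0.0007 -0.0011 -0.0009] q [ 0.44 -0.19 -0.99  0.16 -0.19 -1.76] pos [0.4771 0.0024 0.168 ]
turn [ 0.2  -4.11 -0.02]
tcp in plug-tool frame [-0.0006  0.0011 -0.0951]
6909 [[-0.0157, -0.0428, 0.0005], [0.0131, -0.0015, 0.0134], [0.0253, 0.0366, 0.0966]]
```

Request:
{"name": "move_arm", "arguments": {"rows": "0 0 0 0 0 0.0005 0.03;0 0 0 0 0 0 0.03;0 0 0 0 0 0 0.05;0 0 0 0 0 0 0.0876;0 0 0 0 0 0 0.0876;0 0 0 0 0 0 0.0876;0 0 0 0 0 0 0.0876"}}

```text
t: 28.6
eef_pos: [0.4775, 0.0028, 0.1674]
ee_rot: [-3.136, 0.582, -2.746]
force: [0.3, 0.5, 0.3]
width: 0.081
gripper_force: 0.0
```

```bash
python3 tgt.py .18
python3 - <<'E'
from h import *
s=arm.get_state();p,d=arm.grab_frame("wrist");W=wcloud(d,s);B,A,Rt=axis([.0021,-.0054,-.0433,.010]);L=Rt.inv().apply((W-B).reshape(-1,3))
P=L[(d.ravel()>0)&(np.hypot(L[:,0],L[:,1])<.03)]
z=-P[:,2];print(np.histogram(z,bins=30,range=(0,.15)))
g=P[(z>.075)&(z<.095)&(np.hypot(P[:,0],P[:,1])>.021)];print("ring",len(g),(-g[:,2]).max(),np.percentile(-g[:,2],[50,90]))
E
```

```text
f tool [-0.55  0.33 -0.05] m [-0.668  1.755 -0.015]
shift [ 0.0068 -0.001  -0.0854] q [ 0.44 -0.19 -0.99  0.16 -0.19 -1.77] pos [0.4775 0.0028 0.1674]
turn [ 0.21 -4.13 -0.01]
tcp in plug-tool frame [-0.0007  0.0013 -0.0943]
(array([  13,  533,  332,  116,  116,  124,  123,  118,  104,  102,   23,
          0,    0,    0,    0,    3, 2502, 1500,  464,  427,  373,  367,
        333,  340,  640, 1190,    0,    0,    0,    0]), array([0.   , 0.005, 0.01 , 0.015, 0.02 , 0.025, 0.03 , 0.035, 0.04 ,
       0.045, 0.05 , 0.055, 0.06 , 0.065, 0.07 , 0.075, 0.08 , 0.085,
       0.09 , 0.095, 0.1  , 0.105, 0.11 , 0.115, 0.12 , 0.125, 0.13 ,
       0.135, 0.14 , 0.145, 0.15 ]))
ring 2395 0.08663585167356173 [0.08465359 0.08545377]
```

Request:
{"name": "move_arm", "arguments": {"rows": "0 0 0 0 0 -0.005 0.0876;0 0 0 0 0 -0.01 0.0876;0 0 0 0 0 -0.02 0.0876;0 0 0 0 0 -0.02 0.0876;0 0 0 -0.03 0 -0.03 0.0876;0 0 0 -0.04 0 -0.04 0.0876;0 0 0 0 0 0 0.0876;0 0 0 0 0 0 0.0876"}}

```text
t: 29.65
eef_pos: [0.4672, -0.0006, 0.31]
ee_rot: [-3.137, 0.582, -2.747]
force: [0.7, 0.3, -0.5]
width: 0.0873
gripper_force: 0.0
```

Run:
```python
from h import *
from scipy.optimize import least_squares
s=arm.get_state();print(s["eef_pos"],s["force"])
p,d=arm.grab_frame("wrist");W=wcloud(d,s);B,A,Rt=axis([.0021,-.0054,-.0433,.010]);L=Rt.inv().apply((W-B).reshape(-1,3))
P=L[(d.ravel()>0)&(np.hypot(L[:,0],L[:,1])<.03)];z=-P[:,2]
g=P[(z>.075)&(z<.095)&(np.hypot(P[:,0],P[:,1])>.021)];print("ring",len(g),np.percentile(-g[:,2],[50,90]) if len(g) else 0)
t=P[(z>.09)&(z<.124)];f=lambda a:(lambda h:np.minimum(abs(h-.0185),abs(h-.0155)))(np.hypot(t[:,0]-a[0],t[:,1]-a[1]))
print(least_squares(f,[0,0],loss="soft_l1",f_scale=.0007).x,np.percentile(z,[95,99,99.9]))
q,_=arm.grab_frame("side");cv2.imwrite("pics/end.png",cv2.resize(q[150:320,160:360],None,fx=3.5,fy=3.5))
```

```text
[ 0.46715524 -0.00062617  0.31001096] [ 0.68932907  0.28964926 -0.52066622]
ring 1141 [0.08468662 0.08559049]
[ 1.42125819e-03 -5.57938210e-05] [0.12614283 0.12682668 0.12735975]
```

```bash
python3 -c "
from station import arm
print(arm.job_done())"
```

```text
the job is handed in; nothing more can be done
None
```

The hook was turned to the mark and the fin can hung on it, home on the collar by my last measurement and released; I handed the job in at about 30 s with no verdict shown, and I viewed 12 pictures, two over the limit of 10.

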